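Find where the peg crate lid binds, then ease it back

ROBOT

A 6-joint arm with a two-finger parallel gripper is mounted at the origin on the work surface. World frame = base frame: x ahead of the robot, y to its left, z up, the work surface at z = 0. Lengths are in m, angles in rad, forces in N, time in s.
With the tool pointing down it reaches from about 0.3 to 0.775 m from the base axis. Payload 14.6 kg.
Tool frame: the origin (TCP) lies on the mounting face of the last link; the fingertips stand 199 mm ahead of it and the grasp point (between the pads) lies 180 mm ahead of it; z points along the fingers, y is the line along which they close (so a half turn about z gives the same grasp; the last joint's range is limited). The gripper opens to 94 mm and grips with 3 to 60 N. Pads are 16 mm wide; open, the fingers measure 119 mm over their backs; the gripper's body (75 mm by 177 mm) begins 78 mm behind the grasp point.
Start: joints at [1.218, 0.3, 1.521, -0, 1.321, -0.067], TCP at [0.155, 0.528, 0.405] pointing down, gripper open.
Joint ranges: [-3.03, 3.03], [-0.79, 2.21], [0.23, 2.52], [-1.04, 4.18], [0, 3.07], [-2.55, 2.55]. Speed limits (rad/s): [2.22, 2.22, 2.57, 3.14, 3.14, 3.14].

INTERFACE

Orientations are given as [roll, pitch, yaw] about the fixed x, y, z axes, in that order (R = Rz(yaw) Ry(pitch) Rx(roll)).
In Python, from station import telemetry, cams, workorder, finder gives the robot as it stands.
- The arm moves only by the tool jog_arm, never from a script. Its argument "rows" is a list of rows, each an object with "gripper": the finger opening in m, from 0 to 0.094; "slide": the shift along the tool's x, y, z in m, a list of three; "spin": the turn about the tool's z in rad. In form: [{"gripper": gripper, "slide": [tx, ty, tz], "spin": spin}, ...]. A call has 1 to 8 rows; each row is the pose to reach, as a shift and turn from the pose commanded when the call began, along the tool's axes at that moment; what a row does not reach only later rows make up. A row lasts 1/10 s, in which the tool goes at most 50 mm and 8.59 degrees, less where a joint would pass 70% of its speed; a pose out of reach is approached as far as the arm can. A call with a gripper value outside its range is refused whole. The fingers move at their own pace and stop on an object; "squeeze" is the grip in N (left out, the last holds). Time passes only in rows, so rows that repeat a pose let the fingers close. It gives the time, the measured TCP pose, the force, the opening and the grip force at its end, in the units of the state.
- telemetry.get_obs(): the state, without advancing time (a new reading comes with each control period).
- cams.camera(name): name is "scene" or "side" or "wrist"; returns (picture, depth): 420x560x3 uint8, red, green, blue; 420x560 float32, m along the optical axis (not along the pixel's ray), 0 where there is no reading.
- cams.camera_info(name): a dict with "camera_matrix" (3x3 intrinsics, pixels), "R" (3x3) and "t" (3): a world point X has camera coordinates R X + t; the wrist camera has in their place "tool_from_camera" (4x4, takes a point from camera to tool coordinates, whose origin is the TCP and whose axes are the flange's). Camera axes: x right, y down, z forward; pixel columns grow to the right and rows downward; lengths in m; the calibration is good to about 2 mm. A picture is of the moment at which its call begins: read the wrist's pose just before it. camera_info takes no time and is no camera call.
- workorder.hand_in(): hands the job in; it is judged then, once.
Trained networks look in the newest picture that a camera, given by its name, has taken for a name from the list of things; names that differ only in an ending like _2 or _b are one class to them, and where a whole thing is asked for, a point or a joint stands for the part that bears it (a point fixed in the world has none). Each returns a list of dicts, best first, with "confidence" (0 to 1); they miss things now and then, are a little off and sometimes report something else, mostly with a low value. They report only what shows in the picture. A call takes as long as a camera call.
- finder.find_in(target, camera): "point" ([x, y, z] in m, in world coordinates, good to about 4 mm: the middle of the surface that is visible of it).
- finder.masks_of(target, camera): "region" (420x560 bool, what is visible of it).
The state is a dict: "time_s": time; "qpos": joint angles; "joint_vel": joint speeds; "tau": joint torques, N m; "ee_pos": TCP position; "eef_rot": TCP orientation; "force": force on the tool from outside, world axes, zero at the start; "moment": the same for the moment, N m; "grip_width": finger opening in m; "grip_force": force on a finger pad.
Only numpy, scipy, OpenCV 4.12 (cv2) and the standard library are available. Lean on these libraries where they do the work, as an engineer would, in place of code of your own. Each camera call takes 0.05 s, during which the arm holds its last target. There are 200 camera calls.

TASK

Two wooden peg crates on the shelf have sliding lids. Take the lid with the straight batten handle (not the one with the round knob) and slide it away from you along its track until it butts against the rubber block, then ease it back about 3 cm so that it sits free with an airing gap, and let go. Leave the knob lid where it is.

Things in the scene. Friction and masses are not known exactly. Their poses are not given: they have to be found in the camera images.
- batten_lid: Plywood lid, 150 (x) x 132 x 8 mm, in a track on a fixed crate 340 x 160 x 110 mm. Upright wooden batten handle at its middle: 18 mm thick along x, 80 wide, 8 to 48 mm above the origin. Origin: centre of underside, 111 mm above the shelf; x along the track away from the robot (within 0.3 rad), z up; leading edge at x = +75 mm. Slides along x only, 1 to 3 N friction, stays where left.
- rubber_stop: Black rubber block fixed across the batten lid's track near the crate's far end: 20 (x) x 112 x 24 mm. Origin: centre of its underside, level with the lid's underside; axes as the lid's. The lid butts against its face at x = -10 mm, so the gap is the distance between both origins along x minus 85 mm; 60 to 140 mm at the start.
- knob_lid: The lid to leave alone, on a second such crate that also has a rubber block; which crate is left or right changes. Same plywood panel, 150 (x) x 132 x 8 mm, same origin and axes, but its handle is a round wooden knob, 38 mm across, 8 to 48 mm above the origin, in the middle.

How it is judged:
By the outcome, as a careful person would: the job done as asked, in the order asked, and still so for the second after the job is handed in, with the robot touching nothing.
It also fails if it takes over 35 s, if anything falls off the work surface, if the arm or the gripper's body presses on something with over 40 N, if the wrist force passes 120 N, or if a joint passes its speed limit or range.

## Working session

There is one attempt and no reset: what is moved stays moved. The work goes in short steps, Python scripts to look and compute and a tool call to move; the robot and the scene stay as the last step left them, time stands still between calls to the robot, and variables do not carry over. Pictures are saved under pics/ and viewed, at most 10 in all, crops included, and the job is handed in when it is done.

Besides the shell and the picture viewer there is one more tool, called by a JSON object that holds its "api" and its "payload", one argument or row to a line. jog_arm: Moves the arm, as the interface text tells. Its arguments: {"type":"object","properties":{"rows":{"type":"array","items":{"type":"object","properties":{"gripper":{"type":"number"},"slide":{"type":"array","items":{"type":"number"}},"spin":{"type":"number"}}}},"squeeze":{"type":"number"}},"required":["rows"]}

```bash
mkdir -p pics; cat > h.py <<'E'
import numpy as np, cv2
from station import telemetry, cams, workorder, finder
from scipy.spatial.transform import Rotation as Ro
def cloud(name):
    o=telemetry.get_obs(); im,d=cams.camera(name); i=cams.camera_info(name)
    K=np.array(i["camera_matrix"]); v,u=np.mgrid[0:420,0:560]
    P=np.stack([(u-K[0,2])/K[0,0]*d,(v-K[1,2])/K[1,1]*d,d],-1)
    if name=="wrist":
        T=np.array(i["tool_from_camera"]); P=P@T[:3,:3].T+T[:3,3]
        W=P@Ro.from_euler('xyz',o["eef_rot"]).as_matrix().T+np.array(o["ee_pos"])
    else: W=(P-np.array(i["t"]))@np.array(i["R"])
    W[d==0]=np.nan
    return im,W
E
python3 - <<'E'
from h import *
o=telemetry.get_obs(); print({k:np.round(v,3) for k,v in o.items()})
ims=[]
for c in ["scene","side"]:
    im,W=cloud(c); ims.append(im)
    for t in ["batten_lid","rubber_stop","knob_lid"]:
        for r in finder.find_in(t,c)[:3]: print(c,t,np.round(r["point"],3),round(r["confidence"],2))
cv2.imwrite("pics/a.png",cv2.resize(np.hstack(ims),(800,300))[...,::-1])
E
```

```text
{'time_s': np.float64(0.0), 'qpos': array([ 1.218,  0.3  ,  1.522, -0.   ,  1.321, -0.067]), 'joint_vel': array([-0.001,  0.001, -0.   ,  0.002,  0.   ,  0.   ]), 'tau': array([ 1.0000e-03, -5.3181e+01, -3.5274e+01,  7.1000e-02,  2.5000e-02,
       -0.0000e+00]), 'ee_pos': array([0.155, 0.528, 0.404]), 'eef_rot': array([-3.14 , -0.   ,  2.856]), 'force': array([-0.058,  0.384, -0.337]), 'moment': array([-0.02 ,  0.028, -0.039]), 'grip_force': np.float64(0.0), 'grip_width': np.float64(0.094)}
scene batten_lid [0.526 0.264 0.121] 0.74
scene rubber_stop [0.68  0.285 0.136] 0.78
scene knob_lid [ 0.499 -0.256  0.12 ] 0.75
side batten_lid [0.506 0.262 0.118] 0.83
side rubber_stop [0.675 0.283 0.138] 0.89
side knob_lid [ 0.479 -0.257  0.116] 0.57
```

View pics/a.png

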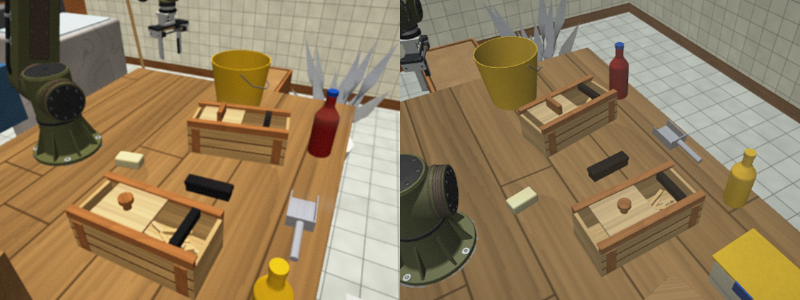

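The pictures show the batten crate behind/left, its batten at about (222,110) in the scene view and (553,104) in the side view. The bucket stands beside it at about (240,75) and the knob crate is nearer the camera. Next I measure.

```bash
cat > m.py <<'E'
from h import *
def rect(Q):
    c,s,a=cv2.minAreaRect((Q[:,:2]*1000).astype(np.float32)); return np.round(c,1),np.round(s,1),round(a,1)
def meas(c):
    im,W=cloud(c); Z=W[...,2]; out={}
    for t in ["batten_lid","rubber_stop"]:
        r=finder.masks_of(t,c)
        if not r: print(c,t,"none"); continue
        r=r[0]; m=cv2.erode(r["region"].astype(np.uint8),np.ones((2,2)))>0
        Q=W[m&~np.isnan(Z)]; print(c,t,round(r["confidence"],2),len(Q),"z pct",np.round(np.percentile(Q[:,2],[2,25,50,75,98]),3))
        lo,hi=(.150,.170) if t=="batten_lid" else (.129,.142)
        T=Q[(Q[:,2]>lo)&(Q[:,2]<hi)]
        if len(T)>5: print("  top",len(T),"meanz",T[:,2].mean().round(4),rect(T))
        if t=="batten_lid":
            T=Q[(Q[:,2]>.112)&(Q[:,2]<.126)]
            if len(T)>5: print("  panel",T[:,2].mean().round(4),rect(T))
    return im,W
E
python3 - <<'E'
from m import *
for c in ["scene","side"]:
    im,W=meas(c)
    Q=W[(W[...,2]>.2)&(W[...,0]>.25)&(W[...,0]<.75)&(W[...,1]>.1)&(W[...,1]<.75)]
    if len(Q): print("tall stuff",np.round(Q.min(0),3),np.round(Q.max(0),3))
    Q=W[(W[...,2]>.14)&(W[...,2]<.2)&(W[...,0]>.3)&(W[...,0]<.75)&(W[...,1]>.1)&(W[...,1]<.36)]
    print("rails",np.round(np.percentile(Q,[1,99],axis=0),3))
E
```

```text
scene batten_lid 0.98 1140 z pct [0.119 0.121 0.121 0.123 0.161]
  top 130 meanz 0.1589 (array([521. , 252.7]), array([16.3, 78.5]), 10.6)
  panel 0.1211 (array([518.5, 269.3]), array([147.6, 105.6]), 10.3)
scene rubber_stop 0.61 161 z pct [0.127 0.136 0.137 0.138 0.139]
  top 156 meanz 0.1369 (array([679.7, 282.1]), array([ 17. , 106.9]), 10.7)
tall stuff [0.343 0.446 0.2  ] [0.592 0.702 0.225]
rails [[0.509 0.213 0.141]
 [0.536 0.292 0.163]]
side batten_lid 0.93 1434 z pct [0.115 0.118 0.119 0.123 0.16 ]
  top 165 meanz 0.1569 (array([517.8, 253.5]), array([19.7, 76.4]), 13.7)
  panel 0.1185 (array([514.5, 265.9]), array([151.4, 109.7]), 11.1)
side rubber_stop none
tall stuff [0.341 0.448 0.2  ] [0.591 0.703 0.224]
rails [[0.503 0.216 0.14 ]
 [0.532 0.296 0.162]]
```

{"api": "jog_arm", "payload": {
  "rows": [
    {"gripper": 0.094,"slide": [0,0,-0.05],"spin": 0},
    {"gripper": 0.094,"slide": [-0.427,-0.161,-0.05],"spin": 1.1},
    {"gripper": 0.094,"slide": [-0.427,-0.161,-0.05],"spin": 1.1},
    {"gripper": 0.094,"slide": [-0.427,-0.161,-0.05],"spin": 1.1},
    {"gripper": 0.094,"slide": [-0.427,-0.161,-0.05],"spin": 1.1},
    {"gripper": 0.094,"slide": [-0.427,-0.161,-0.05],"spin": 1.1},
    {"gripper": 0.094,"slide": [-0.427,-0.161,-0.05],"spin": 1.1},
    {"gripper": 0.094,"slide": [-0.427,-0.161,-0.05],"spin": 1.1}
  ]
}}

```text
time_s: 1.5
ee_pos: [0.4358, 0.3153, 0.4549]
eef_rot: [3.141, -0.0, 1.8]
force: [0.5, 1.1, -0.3]
grip_width: 0.0938
grip_force: 0.0
```

{"api": "jog_arm", "payload": {
  "rows": [
    {"gripper": 0.094,"slide": [-0.079,0.067,0],"spin": 0.044},
    {"gripper": 0.094,"slide": [-0.079,0.067,0],"spin": 0.044},
    {"gripper": 0.094,"slide": [-0.079,0.067,0],"spin": 0.044},
    {"gripper": 0.094,"slide": [-0.079,0.067,0],"spin": 0.044},
    {"gripper": 0.094,"slide": [-0.079,0.067,0],"spin": 0.044}
  ]
}}

```text
time_s: 2.0
ee_pos: [0.5174, 0.2563, 0.4547]
eef_rot: [-3.141, -0.0, 1.762]
force: [0.5, 0.6, 0.0]
grip_width: 0.0939
grip_force: 0.0
```

```bash
python3 - <<'E'
from m import *
o=telemetry.get_obs(); print(o["ee_pos"],o["eef_rot"],o["qpos"])
im,W=meas("wrist"); cv2.imwrite("pics/b.png",im[...,::-1])
E
```

```text
[0.51736515 0.25628597 0.45466685] [-3.14142877e+00 -1.35051690e-04  1.76248578e+00] [3.96480270e-01 3.29655229e-01 1.36633216e+00 1.66859496e-04
 1.44573826e+00 2.04769981e-01]
wrist batten_lid 0.81 15845 z pct [0.118 0.119 0.12  0.121 0.16 ]
  top 1620 meanz 0.1594 (array([520.1, 255.4]), array([17.4, 79. ]), 10.6)
  panel 0.1198 (array([520.8, 252. ]), array([150. , 119.6]), 10.9)
wrist rubber_stop 0.59 3300 z pct [0.116 0.131 0.135 0.136 0.137]
  top 2597 meanz 0.1354 (array([678.2, 283.4]), array([ 21.7, 114.1]), 10.6)
```

View pics/b.png

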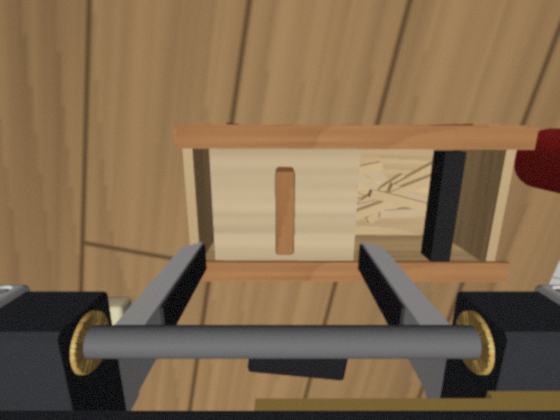

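The wrist view confirms the straight batten at (285,210) and the stop at (445,205), with clear straw between them. Two views agree on batten top ≈ 0.159 m and gap ≈ 77 mm. I'm descending now.

{"api": "jog_arm", "payload": {
  "rows": [
    {"gripper": 0.06,"slide": [0,0.002,0.05],"spin": 0},
    {"gripper": 0.06,"slide": [0,0.002,0.09],"spin": 0},
    {"gripper": 0.06,"slide": [0,0.002,0.11],"spin": 0},
    {"gripper": 0.06,"slide": [0,0.002,0.13],"spin": 0},
    {"gripper": 0.06,"slide": [0,0.002,0.13],"spin": 0},
    {"gripper": 0.06,"slide": [0,0.002,0.13],"spin": 0}
  ]
}}

```text
time_s: 2.75
ee_pos: [0.5197, 0.2566, 0.3255]
eef_rot: [3.141, -0.0, 1.763]
force: [0.7, -0.5, -0.9]
grip_width: 0.0601
grip_force: 0.0
```

{"api": "jog_arm", "payload": {
  "rows": [
    {"gripper": 0.0,"slide": [0,0,0],"spin": 0},
    {"gripper": 0.0,"slide": [0,0,0],"spin": 0},
    {"gripper": 0.0,"slide": [0,0,0],"spin": 0},
    {"gripper": 0.0,"slide": [0,0,0],"spin": 0},
    {"gripper": 0.0,"slide": [0,0,0],"spin": 0},
    {"gripper": 0.0,"slide": [0,0,0],"spin": 0}
  ],
  "squeeze": 20
}}

```text
time_s: 3.35
ee_pos: [0.52, 0.256, 0.3247]
eef_rot: [3.141, -0.0, 1.762]
force: [-1.3, -0.7, 1.6]
grip_width: 0.0181
grip_force: 20.0
```

{"api": "jog_arm", "payload": {
  "rows": [
    {"gripper": 0.0,"slide": [0,0.005,0],"spin": 0},
    {"gripper": 0.0,"slide": [0,0.015,0],"spin": 0},
    {"gripper": 0.0,"slide": [0,0.027,0],"spin": 0},
    {"gripper": 0.0,"slide": [0,0.039,0],"spin": 0},
    {"gripper": 0.0,"slide": [0,0.051,0],"spin": 0},
    {"gripper": 0.0,"slide": [0,0.06,0],"spin": 0},
    {"gripper": 0.0,"slide": [0,0.064,0],"spin": 0},
    {"gripper": 0.0,"slide": [0,0.066,0],"spin": 0}
  ]
}}

```text
time_s: 4.15
ee_pos: [0.5852, 0.2685, 0.3247]
eef_rot: [3.141, 0.0, 1.762]
force: [-0.9, -2.4, 3.5]
grip_width: 0.018
grip_force: 20.0
```

{"api": "jog_arm", "payload": {
  "rows": [
    {"gripper": 0.0,"slide": [0,0.001,0],"spin": 0},
    {"gripper": 0.0,"slide": [0,0.002,0],"spin": 0},
    {"gripper": 0.0,"slide": [0,0.003,0],"spin": 0},
    {"gripper": 0.0,"slide": [0,0.004,0],"spin": 0},
    {"gripper": 0.0,"slide": [0,0.005,0],"spin": 0},
    {"gripper": 0.0,"slide": [0,0.006,0],"spin": 0}
  ]
}}

```text
time_s: 4.75
ee_pos: [0.5908, 0.2696, 0.3247]
eef_rot: [3.141, 0.0, 1.762]
force: [-1.9, -5.7, 4.3]
grip_width: 0.0178
grip_force: 20.0
```

{"api": "jog_arm", "payload": {
  "rows": [
    {"gripper": 0.0,"slide": [0,0.001,0],"spin": 0},
    {"gripper": 0.0,"slide": [0,0.002,0],"spin": 0},
    {"gripper": 0.0,"slide": [0,0.003,0],"spin": 0},
    {"gripper": 0.0,"slide": [0,0.003,0],"spin": 0}
  ]
}}

```text
time_s: 5.15
ee_pos: [0.5938, 0.2702, 0.3247]
eef_rot: [3.141, 0.0, 1.762]
force: [1.9, -5.4, 3.7]
grip_width: 0.0179
grip_force: 20.0
```

{"api": "jog_arm", "payload": {
  "rows": [
    {"gripper": 0.0,"slide": [0,0.001,0],"spin": 0},
    {"gripper": 0.0,"slide": [0,0.002,0],"spin": 0},
    {"gripper": 0.0,"slide": [0,0.002,0],"spin": 0}
  ]
}}

```text
time_s: 5.45
ee_pos: [0.5951, 0.2705, 0.3247]
eef_rot: [-3.139, 0.001, 1.762]
force: [-11.1, -7.8, 9.1]
grip_width: 0.0179
grip_force: 20.0
```

{"api": "jog_arm", "payload": {
  "rows": [
    {"gripper": 0.0,"slide": [0,0.001,0],"spin": 0},
    {"gripper": 0.0,"slide": [0,0.001,0],"spin": 0}
  ]
}}

```text
time_s: 5.65
ee_pos: [0.5956, 0.2707, 0.3247]
eef_rot: [-3.136, 0.001, 1.762]
force: [-20.4, -10.7, 11.9]
grip_width: 0.0181
grip_force: 20.0
```

```bash
python3 - <<'E'
from m import *
for c in ["wrist","scene"]: im,W=meas(c)
cv2.imwrite("pics/c.png",im[...,::-1])
E
```

```text
wrist batten_lid 0.87 29451 z pct [0.119 0.119 0.12  0.121 0.16 ]
  top 4179 meanz 0.1593 (array([587.5, 275. ]), array([30.2, 66.3]), 11.1)
  panel 0.1198 (array([594.2, 271.1]), array([150.8, 109.2]), 10.4)
wrist rubber_stop 0.96 6553 z pct [0.123 0.135 0.136 0.136 0.137]
  top 5878 meanz 0.1354 (array([676.6, 292.4]), array([21.3, 97.3]), 10.7)
scene batten_lid none
scene rubber_stop 0.51 160 z pct [0.134 0.136 0.137 0.138 0.139]
  top 157 meanz 0.137 (array([679.5, 282.8]), array([ 17.1, 109.7]), 10.8)
```

View pics/c.png

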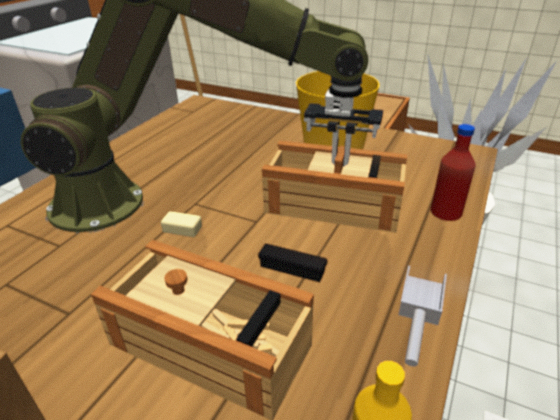

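The lid sits against the stop: the force rises to 20 N and motion stops at ≈76 mm. The picture shows no gap between the lid edge and the block at (372,165). I'll ease it back 30 mm.

{"api": "jog_arm", "payload": {
  "rows": [
    {"gripper": 0.0,"slide": [0,-0.003,0],"spin": 0},
    {"gripper": 0.0,"slide": [0,-0.009,0],"spin": 0},
    {"gripper": 0.0,"slide": [0,-0.016,0],"spin": 0},
    {"gripper": 0.0,"slide": [0,-0.023,0],"spin": 0},
    {"gripper": 0.0,"slide": [0,-0.028,0],"spin": 0},
    {"gripper": 0.0,"slide": [0,-0.031,0],"spin": 0},
    {"gripper": 0.0,"slide": [0,-0.0315,0],"spin": 0},
    {"gripper": 0.0,"slide": [0,-0.0315,0],"spin": 0}
  ]
}}

```text
time_s: 6.75
ee_pos: [0.5653, 0.2648, 0.3246]
eef_rot: [-3.141, 0.0, 1.762]
force: [-0.4, -5.2, 4.6]
grip_width: 0.018
grip_force: 20.0
```

```bash
python3 - <<'E'
from m import *
o=telemetry.get_obs(); print(o["ee_pos"],o["force"])
meas("wrist")
E
```

```text
[0.56526211 0.26475741 0.32464653] [-0.39837372 -5.23112438  4.59404353]
wrist batten_lid 0.72 28991 z pct [0.119 0.119 0.12  0.12  0.16 ]
  top 4148 meanz 0.1593 (array([564. , 270.4]), array([17.9, 67. ]), 10.7)
  panel 0.1197 (array([565.1, 265.2]), array([150.1, 109.6]), 10.8)
wrist rubber_stop 0.84 8882 z pct [0.114 0.128 0.135 0.136 0.137]
  top 6523 meanz 0.1352 (array([677.2, 290.2]), array([ 21.9, 101.3]), 10.7)
```

{"api": "jog_arm", "payload": {
  "rows": [
    {"gripper": 0.05,"slide": [0,0,0],"spin": 0},
    {"gripper": 0.05,"slide": [0,0,0],"spin": 0},
    {"gripper": 0.05,"slide": [0,0,0],"spin": 0},
    {"gripper": 0.05,"slide": [0,0,0],"spin": 0}
  ]
}}

```text
time_s: 7.3
ee_pos: [0.5655, 0.2651, 0.3244]
eef_rot: [-3.141, -0.0, 1.762]
force: [0.1, -0.1, -0.5]
grip_width: 0.0467
grip_force: 0.0
```

{"api": "jog_arm", "payload": {
  "rows": [
    {"gripper": 0.05,"slide": [0,0,-0.02],"spin": 0},
    {"gripper": 0.05,"slide": [0,0,-0.05],"spin": 0},
    {"gripper": 0.05,"slide": [0,0,-0.09],"spin": 0},
    {"gripper": 0.05,"slide": [0,0,-0.13],"spin": 0},
    {"gripper": 0.05,"slide": [0,0,-0.13],"spin": 0},
    {"gripper": 0.05,"slide": [0,0,-0.13],"spin": 0}
  ]
}}

```text
time_s: 7.9
ee_pos: [0.5655, 0.2649, 0.4549]
eef_rot: [3.141, -0.0, 1.762]
force: [0.1, -1.1, -0.7]
grip_width: 0.0502
grip_force: 0.0
```

```bash
python3 - <<'E'
from m import *
o=telemetry.get_obs(); print(o["ee_pos"],o["force"])
im,_=meas("wrist"); cv2.imwrite("pics/d.png",im[...,::-1])
meas("side")
E
```

```text
[0.56548242 0.26489229 0.45494768] [ 0.06204426 -1.07290176 -0.7424519 ]
wrist batten_lid 0.78 15011 z pct [0.118 0.119 0.12  0.121 0.16 ]
  top 1626 meanz 0.1594 (array([565.2, 263.6]), array([18. , 79.6]), 10.6)
  panel 0.1198 (array([566.1, 260.9]), array([149.8, 118.1]), 10.8)
wrist rubber_stop none
side batten_lid 0.63 1408 z pct [0.115 0.118 0.119 0.123 0.16 ]
  top 159 meanz 0.1571 (array([564.8, 260.2]), array([21.8, 72.8]), 12.5)
  panel 0.1187 (array([561.9, 275.7]), array([153., 112.]), 10.4)
side rubber_stop 0.69 314 z pct [0.111 0.124 0.132 0.134 0.137]
  top 189 meanz 0.1341 (array([676.4, 282.6]), array([ 23.2, 115. ]), 10.0)
```

View pics/d.png

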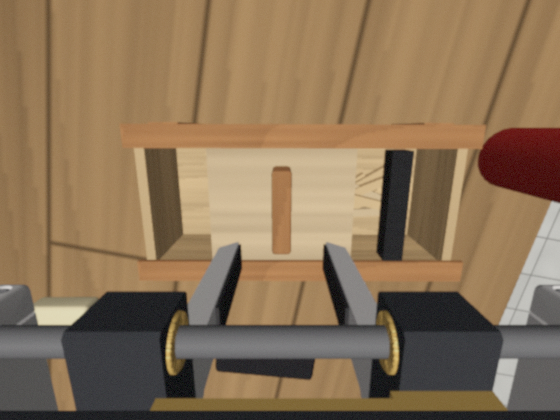

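The picture shows the lid free, its leading edge at column 355 and the stop face at about 385. Lid centre (565,264) against stop centre (678,283.5) gives a gap of about 30 mm, and the gripper is clear.

```bash
python3 -c "
from station import workorder; print(workorder.hand_in())"
```

```text
the job is handed in; nothing more can be done
None
```

I slid the batten lid against the rubber block, eased it back to about a 30 mm gap and let go; I left the knob lid alone and handed in the job about 8 s in (no verdict was returned).

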